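# Test the conveyor's emergency stop and reset it

### The job

Test the emergency stop of the training conveyor: press the three-lobed mushroom button fully in until it latches, then turn its head clockwise until it springs back out and let go of it, and then press the reset button (the one alone on its box) fully in and let it come back. Do it all by pushing lightly with the fingers, without gripping the mushroom: pick nothing up, and leave the loose parts, the start/stop buttons and the main switch as they are.

Things in the scene. Friction and masses are not known exactly. Their poses are not given: they have to be found in the camera images.
- estop_box: emergency-stop box, bolted down: square grey enclosure 80 x 80 x 60 mm with the mushroom stop button on its flat lid. Origin at the centre of its underside, on the slotted plate, 32 mm over the table; z up; it may be turned about z. On the lid, about the z axis: a collar of dia 32 mm, 3 mm high, and the button's stem of dia 20 mm; the head is centred above them
- estop_top (a point): centre of the top of the mushroom head (moves and turns with it), 96 mm above the origin of estop_box when the button is out. From above the head is a three-lobed star: a hub of dia 36 mm and three straight, round-ended lobes 120 degrees apart, each 18 mm wide and reaching 33 mm from the axis, with deep open notches between them, where a fingertip fits from above
- estop_lobe (a point): point on the top of one lobe, on its centre line, 24 mm from the axis and 2 mm lower than estop_top (moves with the head). Untwisted, this lobe points along -x of estop_box, the others 120 degrees to either side. The lobes are 16 mm high, with upright flanks; below them is a free gap of 18 mm (button out) or about 11 mm (latched) down to the lid
- estop_plunger (a joint): how far the mushroom head is pressed in, m: 0 out, about 0.0072 latched (it then stays in by itself), 0.012 hard stop. It resists with up to about 12 N in the first 1 to 2 mm, then snaps in; beyond 7 to 8 mm a rubber stop yields by 1 mm for each 4 N (about 14 N at 0.010). It is made to be released by turning the head
- estop_head (a joint): twist of the head, rad, positive clockwise seen from above: 0 at rest, 0.9 stop. A spring (0.02 N m at 0, 0.08 at 0.9) turns it back when let go. When latched, turning it takes up to about 0.13 N m in all, and at about 0.6 rad it springs out by itself. A downward push on the head works against the release
- reset_box: reset box, bolted down: the same grey 80 x 80 x 60 mm enclosure with one single round push button in the middle of its lid. Origin at the centre of its underside, 32 mm over the table
- reset_button_top (a point): centre of the top of the reset button: flat, dia 30 mm, 71 mm above the origin of reset_box (11 mm above its lid) when not pressed
- reset_button (a joint): how far the reset button is pressed, m: 0 out, 0.005 fully in; it takes about 5 N and springs back
- startstop_box: start/stop box, bystander, bolted down: the same enclosure with two smaller round push buttons (dia 24 mm) side by side; origin at the centre of its underside. The three boxes stand in a row, in any order
- start_button (a joint): start button of that box, m pressed: 0 out, 0.005 in; to be left alone
- stop_button (a joint): stop button of that box, m pressed: 0 out, 0.005 in; to be left alone
- main_box: main switch, bystander, bolted down at the back left of the plate: enclosure 80 x 80 x 70 mm with a rotary bar handle on top, 95 mm high in all; origin at the centre of its underside
- main_switch (a joint): angle of the main switch's handle, rad, 0 at the start; to be left alone
- piece_a: loose bystander: turned aluminium ring-shaped workpiece, dia 40 x 25 mm, standing on the plate between two boxes; origin at the centre of its underside
- piece_b: loose bystander: black plastic workpiece of the same shape, dia 40 x 25 mm, between two other boxes; origin at the centre of its underside
- screwdriver: loose bystander: screwdriver 190 mm long lying on the plate behind the boxes
- relay: loose bystander: grey relay module 62 x 80 x 22 mm lying on the plate behind the boxes; origin at the centre of its underside
- sensor: loose bystander: brass cylindrical sensor on a steel angle bracket, 70 x 50 x 52 mm, at the back right of the plate; origin at the centre of its underside
- meter: loose bystander: black multimeter 170 x 82 x 40 mm lying on the table at the right; origin at the centre of its underside

How it is judged:
On the way, in this order (a step that is already met when the one before it is completed fails the run):
1. the mushroom button is pressed in until it latches (6 mm or more) (value of joint estop_plunger above 0.006 m), for 0.2 s.
2. its head is turned clockwise while it is latched (0.3 rad or more) (value of joint estop_head above 0.3 rad and value of joint estop_plunger above 0.0045 m).
3. the head has sprung out (within 1.5 mm), is let go and has turned back (value of joint estop_plunger below 0.0015 m and value of joint estop_head below 0.1 rad and contact force between anything else and estop_head below 0.3 N), for 0.1 s.
4. the reset button is pressed in (4 mm or more) with the mushroom button out (value of joint reset_button above 0.004 m and value of joint estop_plunger below 0.0015 m), for 0.05 s.
At the end, for the whole second after the job is handed in: the mushroom button is out (pressed less than 1.5 mm) and its head turned back (within 0.1 rad of rest); the reset button and the start and stop buttons are out (within 1 mm); the main switch is within 0.2 rad of its start; every loose thing is at rest within 30 mm of where it started (value of joint estop_plunger below 0.0015 m and value of joint estop_head between -0.1 and 0.1 rad and value of joint each of reset_button, start_button, stop_button below 0.001 m and value of joint main_switch between -0.2 and 0.2 rad and distance of each of piece_a, piece_b, screwdriver, relay, sensor, meter from where it was at the start of the episode below 0.03 m and linear speed of each of piece_a, piece_b, screwdriver, relay, sensor, meter below 0.02 m/s); the robot touches nothing.
It fails at once if a loose thing is picked up or pushed 30 mm or more from its place (distance of any of piece_a, piece_b, screwdriver, relay, sensor, meter from where it was at the start of the episode above 0.03 m).
It fails at once if the start or stop button is pressed by more than 2 mm (value of joint any of start_button, stop_button above 0.002 m).
It fails at once if the main switch is turned by more than 0.2 rad (value of joint main_switch above 0.2 rad or value of joint main_switch below -0.2 rad).
It fails at once if the mushroom head is gripped or forced (fingers on it with more than 38 N in all) (contact force between the fingers and estop_head above 38 N).
It also fails if it takes over 48 s, if anything falls off the work surface, if the arm or the gripper's body presses on something with over 40 N, if the wrist force passes 120 N, or if a joint passes its speed limit or range.

### The arm

A 6-joint arm with a two-finger parallel gripper is mounted at the origin on the work surface. World frame = base frame: x ahead of the robot, y to its left, z up, the work surface at z = 0. Lengths are in m, angles in rad, forces in N, time in s.
With the tool pointing down it reaches from about 0.3 to 0.775 m from the base axis. Payload 14.6 kg.
Tool frame: the origin (TCP) lies between the finger pads; the fingertips stand 14 mm ahead of it and the grasp point (between the pads) lies 5 mm behind it; z points along the fingers, y is the line along which they close (so a half turn about z gives the same grasp; the last joint's range is limited). The gripper opens to 94 mm and grips with 3 to 60 N. Pads are 16 mm wide; open, the fingers measure 119 mm over their backs; the gripper's body (75 mm by 177 mm) begins 78 mm behind the grasp point.
Start: joints at [1.07, 0.3, 1.521, -0, 1.321, -0.067], TCP at [0.231, 0.499, 0.219] pointing down, gripper open.
Joint ranges: [-3.03, 3.03], [-0.79, 2.21], [0.23, 2.52], [-1.04, 4.18], [0, 3.07], [-2.55, 2.55]. Speed limits (rad/s): [2.22, 2.22, 2.57, 3.14, 3.14, 3.14].

### API

Orientations are given as [roll, pitch, yaw] about the fixed x, y, z axes, in that order (R = Rz(yaw) Ry(pitch) Rx(roll)).
In Python, from station import ctrl gives the robot as it stands. The module is installed in compiled form; this text tells all that it offers.
- The arm moves only by the tool move_arm, never from a script. Its argument "targets" is a list of rows, each a list of 7 numbers: the opening, from -1 (shut) to 1 (fully open), then the shift along the tool's x, y, z in units of 50 mm (1.0 is 50 mm), then the turn, a rotation vector about the tool's x, y, z in rad. A call has 1 to 12 rows; each row is the pose to reach, as a shift and turn from the pose commanded when the call began, along the tool's axes at that moment; what a row does not reach only later rows make up. A row lasts 1/10 s, in which the tool goes at most 50 mm and 8.59 degrees, less where a joint would pass 70% of its speed; a pose out of reach is approached as far as the arm can. A call with a gripper value outside its range is refused whole. The fingers move at their own pace and stop on an object; "grip_force" is the grip in N (left out, the last holds). Time passes only in rows, so rows that repeat a pose let the fingers close. It gives the time, the measured TCP pose, the force, the opening and the grip force at its end, in the units of the state.
- ctrl.get_obs(): the state, without advancing time (a new reading comes with each control period).
- ctrl.camera(name): name is "scene" or "top" or "wrist"; returns (picture, depth): 400x640x3 uint8, red, green, blue; 400x640 float32, m along the optical axis (not along the pixel's ray), 0 where there is no reading.
- ctrl.camera_params(name): a dict with "intrinsics" (3x3 intrinsics, pixels), "rvec" (rotation vector, rad) and "tvec" (3), from world to camera coordinates, as OpenCV has them; the wrist camera has in their place "T_tool_cam" (4x4, takes a point from camera to tool coordinates, whose origin is the TCP and whose axes are the flange's). Camera axes: x right, y down, z forward; pixel columns grow to the right and rows downward; lengths in m; the calibration is good to about 2 mm. A picture is of the moment at which its call begins: read the wrist's pose just before it. camera_params takes no time and is no camera call.
- ctrl.hand_in(): hands the job in; it is judged then, once.
Trained networks look in the newest picture that a camera, given by its name, has taken for a name from the list of things; names that differ only in an ending like _2 or _b are one class to them, and where a whole thing is asked for, a point or a joint stands for the part that bears it (a point fixed in the world has none). Each returns a list of dicts, best first, with "score" (0 to 1); they miss things now and then, are a little off and sometimes report something else, mostly with a low value. They report only what shows in the picture. A call takes as long as a camera call.
- ctrl.cut_out(camera, target): "region" (400x640 bool, what is visible of it) and "point" ([column, row] in pixels, amid what is visible of it).
- ctrl.tip_of(camera, target): "point" ([column, row] in pixels: a listed point, or the origin of a listed thing).
The state is a dict: "time_s": time; "qpos": joint angles; "joint_vel": joint speeds; "tau": joint torques, N m; "ee_pos": TCP position; "eef_rot": TCP orientation; "force": force on the tool from outside, world axes, zero at the start; "moment": the same for the moment, N m; "grip_width": finger opening in m; "grip_force": force on a finger pad.
Only numpy, scipy, OpenCV 4.12 (cv2) and the standard library are available. Lean on these libraries where they do the work, as an engineer would, in place of code of your own. Each camera call takes 0.05 s, during which the arm holds its last target. There are 200 camera calls.

## Working session

There is one attempt and no reset: what is moved stays moved. The work goes in short steps, Python scripts to look and compute and a tool call to move; the robot and the scene stay as the last step left them, time stands still between calls to the robot, and variables do not carry over. Pictures are saved under pics/ and viewed, at most 10 in all, crops included, and the job is handed in when it is done.

Besides the shell and the picture viewer there is one more tool, called after "Emit:" by a JSON object that holds its "method" and its "body", one argument or row to a line. move_arm: Moves the arm, as the interface text tells. Its arguments: {"type":"object","properties":{"targets":{"type":"array"},"grip_force":{"type":"number"}},"required":["targets"]}

```bash
mkdir -p pics; cat > h.py <<'E'
import numpy as np, cv2
from station import ctrl
from scipy.spatial.transform import Rotation as R
def world(cam,depth,pts,o=None):
    p=ctrl.camera_params(cam);K=np.array(p["intrinsics"]);pts=np.atleast_2d(pts).astype(float)
    z=np.array([depth[int(round(v)),int(round(u))] for u,v in pts])
    c=np.c_[(pts[:,0]-K[0,2])/K[0,0]*z,(pts[:,1]-K[1,2])/K[1,1]*z,z]
    if "T_tool_cam" in p:
        T=np.array(p["T_tool_cam"]);o=o or ctrl.get_obs()
        return (c@T[:3,:3].T+T[:3,3])@R.from_euler('xyz',o["eef_rot"]).as_matrix().T+o["ee_pos"]
    M=R.from_rotvec(np.ravel(p["rvec"])).as_matrix()
    return (c-np.ravel(p["tvec"]))@M
E
python3 - <<'E'
from h import *
o=ctrl.get_obs();print(o)
im,d=ctrl.camera("top");cv2.imwrite("pics/top.png",im[:,:,::-1])
for t in ["estop_top","estop_lobe","reset_button_top","estop_box","reset_box","startstop_box","main_box"]:
    for r in ctrl.tip_of("top",t)[:3]:
        print(t,round(r["score"],2),np.round(r["point"],1),world("top",d,r["point"]).round(4))
E
```

```text
{'time_s': 0.0, 'qpos': array([ 1.07037835e+00,  3.00460763e-01,  1.52157258e+00, -3.51873769e-05,
        1.32070978e+00, -6.66064248e-02]), 'joint_vel': array([-0.00048354, -0.00083761, -0.00029986, -0.00127615,  0.00065097,
       -0.00084009]), 'tau': array([ 8.16944539e-04, -5.31816816e+01, -3.52743316e+01,  7.08862580e-02,
        2.44090625e-02, -9.33171577e-05]), 'ee_pos': array([0.23107804, 0.49883039, 0.21889559]), 'eef_rot': array([-3.14044248e+00, -4.25643226e-05,  2.70778980e+00]), 'force': array([-0.37314261,  0.32750591,  0.42285097]), 'moment': array([-0.05169408, -0.04408814,  0.03746876]), 'grip_force': 0.0, 'grip_width': 0.09449901097314493}
estop_top 0.61 [358.2 239.7] [[ 0.4772 -0.2282  0.1311]]
estop_lobe 0.6 [355.9 253.3] [[ 0.4399 -0.223   0.1254]]
estop_lobe 0.24 [312.3 223.8] [[ 0.5228 -0.1015  0.0441]]
reset_button_top 0.39 [205.3 242.7] [[0.459  0.1955 0.1045]]
estop_box 0.75 [354.  238.2] [[ 0.4812 -0.2171  0.1261]]
reset_box 0.78 [208.7 239.9] [[0.4671 0.1883 0.0975]]
startstop_box 0.63 [279.8 230.2] [[ 0.4989 -0.0105  0.1057]]
main_box 0.96 [196.1 170.1] [[0.6634 0.2327 0.105 ]]
main_box 0.37 [437.1 259.9] [[ 0.4251 -0.4765  0.0352]]
```

View pics/top.png

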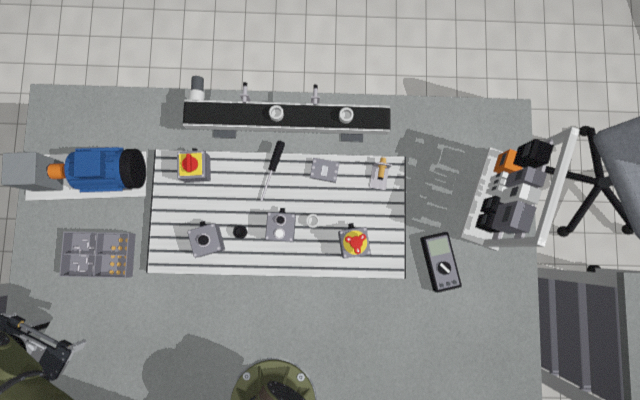

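```bash
cat >> h.py <<'E'
def rel(pos,yaw=None,o=None):
    o=o or ctrl.get_obs();A=R.from_euler('xyz',o["eef_rot"])
    B=R.from_euler('xyz',[np.pi,0,yaw if yaw is not None else o["eef_rot"][2]])
    return np.r_[A.inv().apply(np.array(pos)-o["ee_pos"])/.05,(A.inv()*B).as_rotvec()].round(3)
E
python3 - <<'E'
from h import *
print(np.round(ctrl.camera_params("wrist")["T_tool_cam"],3))
print(rel([.43,-.2,.3],1.2))
E
```

```text
[[-0.001 -0.968 -0.251  0.071]
 [ 1.    -0.001  0.    -0.001]
 [-0.001 -0.251  0.968 -0.165]
 [ 0.     0.     0.     1.   ]]
[ -9.485 -11.015  -1.611  -0.      0.      1.508]
```

Emit:
{"method": "move_arm", "body": {
  "targets": [
    [-1,-4,-5.5,-1.6,0,0,0.75],
    [-1,-10.5,-11.1,-1.6,0,0,1.5],
    [-1,-10.5,-11.1,-1.6,0,0,1.5],
    [-1,-10.5,-11.1,-1.6,0,0,1.5],
    [-1,-10.5,-11.1,-1.6,0,0,1.5],
    [-1,-10.5,-11.1,-1.6,0,0,1.5],
    [-1,-10.5,-11.1,-1.6,0,0,1.5],
    [-1,-10.5,-11.1,-1.6,0,0,1.5],
    [-1,-10.5,-11.1,-1.6,0,0,1.5],
    [-1,-10.5,-11.1,-1.6,0,0,1.5],
    [-1,-10.5,-11.1,-1.6,0,0,1.5],
    [-1,-10.5,-11.1,-1.6,0,0,1.5]
  ],
  "grip_force": 5
}}

```text
time_s: 1.6
ee_pos: [0.4195, -0.0684, 0.2838]
eef_rot: [3.141, -0.0, 1.207]
force: [1.1, 1.0, -0.1]
grip_width: 0.0018
grip_force: 0.0
```

```bash
python3 - <<'E'
from h import *
o=ctrl.get_obs();print(o["ee_pos"],o["eef_rot"],o["grip_width"],o["time_s"],rel([.475,-.228,.3],1.2))
E
```

```text
[ 0.41950162 -0.06842184  0.28382673] [ 3.14073863e+00 -1.64350939e-04  1.20710890e+00] 0.0018374811086972285 1.6 [-2.588e+00  2.173e+00 -3.220e-01  1.000e-03 -0.000e+00  7.000e-03]
```

Emit:
{"method": "move_arm", "body": {
  "targets": [
    [-1,-2.59,2.17,-0.3,0,0,0],
    [-1,-2.59,2.17,-0.3,0,0,0],
    [-1,-2.59,2.17,-0.3,0,0,0],
    [-1,-2.59,2.17,-0.3,0,0,0],
    [-1,-2.59,2.17,-0.3,0,0,0],
    [-1,-2.59,2.17,-0.3,0,0,0],
    [-1,-2.59,2.17,-0.3,0,0,0]
  ]
}}

```text
time_s: 2.3
ee_pos: [0.4746, -0.2248, 0.2985]
eef_rot: [3.141, -0.0, 1.209]
force: [-1.1, 0.7, 0.1]
grip_width: 0.0002
grip_force: 0.0
```

```bash
python3 - <<'E'
from h import *
o=ctrl.get_obs();print(o["ee_pos"],o["eef_rot"],o["force"])
im,d=ctrl.camera("wrist");cv2.imwrite("pics/w1.png",im[:,:,::-1])
for t in ["estop_top","estop_lobe"]:
    for r in ctrl.tip_of("wrist",t)[:3]:
        print(t,round(r["score"],2),np.round(r["point"],1),world("wrist",d,r["point"],o).round(4))
r=ctrl.cut_out("wrist","estop_top")[0];m=r["region"]
P=world("wrist",d,np.argwhere(m)[:,::-1],o)
k=(P[:,2]>.115)&(P[:,2]<.14);P=P[k];print(r["score"],k.sum(),P[:,2].min(),P[:,2].max())
P=P[P[:,2]>.120]
# fit 3-lobed star: maximize overlap of points with model - centroid, then 3rd harmonic
from scipy.optimize import differential_evolution as DE
g=np.stack(np.meshgrid(np.arange(-.045,.045,.001),np.arange(-.045,.045,.001)),-1).reshape(-1,2)
from scipy.spatial import cKDTree
c0=P[:,:2].mean(0);G=g+c0
occ=cKDTree(P[:,:2]).query(G)[0]<.0012
def ins(X,c,a):
    q=X-c;f=np.hypot(*q.T)<.018
    for i in range(3):
        u=np.array([np.cos(a+i*2.0944),np.sin(a+i*2.0944)]);s=np.clip(q@u,0,.024);f|=np.hypot(*(q-s[:,None]*u).T)<.009
    return f
s=DE(lambda x:np.mean(ins(G,x[:2],x[2])!=occ),[(c0[0]-.015,c0[0]+.015),(c0[1]-.015,c0[1]+.015),(0,2.0944)],seed=1)
print(s.x,s.fun,occ.mean(),"lobes deg",np.degrees(s.x[2])+np.array([0,120,240]))
E
```

```text
[ 0.47462291 -0.22481291  0.29848183] [ 3.14147200e+00 -6.18866605e-05  1.20866873e+00] [-1.14908466  0.6737418   0.08785689]
estop_top 0.71 [312.7 187.3] [[ 0.4734 -0.2272  0.1293]]
estop_top 0.39 [320.5  76.9] [[ 0.5312 -0.1044  0.042 ]]
estop_lobe 0.9 [297.9 197.2] [[ 0.452  -0.2329  0.1265]]
0.81 1204 0.1153123167180167 0.13073652390655371
[ 0.47371742 -0.22472724  1.2248557 ] 0.010864197530864197 0.22839506172839505 lobes deg [ 70.17906225 190.17906225 310.17906225]
```

View pics/w1.png

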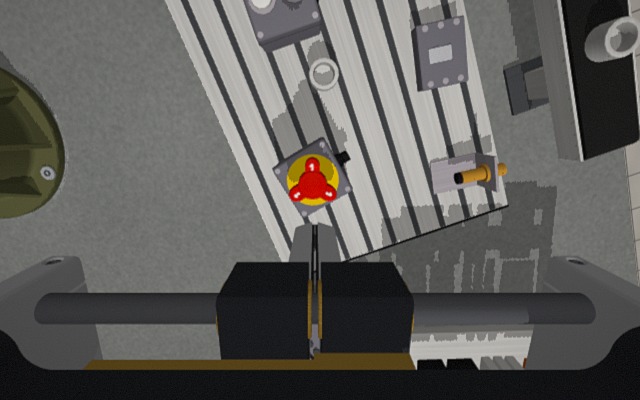

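Emit:
{"method": "move_arm", "body": {
  "targets": [
    [-1,0,0,1,0,0,0],
    [-1,0,0,2,0,0,0],
    [-1,0,0,2.9,0,0,0],
    [-1,0,0,3.1,0,0,0],
    [-1,0,0,3.16,0,0,0],
    [-1,0,0,3.2,0,0,0],
    [-1,0,0,3.24,0,0,0],
    [-1,0,0,3.28,0,0,0],
    [-1,0,0,3.32,0,0,0],
    [-1,0,0,3.32,0,0,0],
    [-1,0,0,3.32,0,0,0]
  ]
}}

```text
time_s: 3.6
ee_pos: [0.4753, -0.2258, 0.1338]
eef_rot: [3.14, 0.0, 1.208]
force: [-2.4, 1.9, 6.7]
grip_width: 0.0004
grip_force: 3.3
```

Emit:
{"method": "move_arm", "body": {
  "targets": [
    [-1,0,0,0.03,0,0,0],
    [-1,0,0,0.03,0,0,0],
    [-1,0,0,0.03,0,0,0],
    [-1,0,0,-0.2,0,0,0],
    [-1,0,0,-0.9,0,0,0],
    [-1,0,0,-0.9,0,0,0]
  ]
}}

```text
time_s: 4.2
ee_pos: [0.4764, -0.2266, 0.1823]
eef_rot: [3.135, 0.001, 1.208]
force: [-0.3, 0.5, 0.0]
grip_width: 0.0004
grip_force: 0.0
```

```bash
cat >> h.py <<'E'
C=np.array([.4737,-.2247]);L=np.radians(310.2)
def fin(s,p,phi,z):
    a=L-phi;u=np.array([np.cos(a),np.sin(a)]);n=np.array([-u[1],u[0]])
    return np.r_[C+(s*u+p*n)/1000,z],a+np.pi/2-2*np.pi
E
python3 - <<'E'
from h import *
o=ctrl.get_obs();print(o["ee_pos"],o["eef_rot"],o["force"],o["qpos"])
im,d=ctrl.camera("wrist")
m=ctrl.cut_out("wrist","estop_top")[0]["region"]
P=world("wrist",d,np.argwhere(m)[:,::-1],o);print(len(P),np.percentile(P[:,2],[50,80,95,99]))
print(fin(30,25,0,.18),rel(*fin(30,25,0,.18)))
E
```

```text
[ 0.47643563 -0.22658373  0.18228781] [3.13451843e+00 1.08761092e-03 1.20794812e+00] [-0.31814296  0.53680439  0.03466525] [-5.13345447e-01  2.79989324e-01  1.63613046e+00 -1.56221798e-05
  1.21831554e+00 -1.50495744e-01]
2241 [0.1205358  0.12196666 0.12273444 0.12355643]
(array([ 0.51215863, -0.23147744,  0.18      ]), np.float64(0.7016223593017203)) [ 0.159  0.73  -0.028  0.002 -0.     0.506]
```

Emit:
{"method": "move_arm", "body": {
  "targets": [
    [-1,0.16,0.73,0,0,0,0.5],
    [-1,0.16,0.73,0,0,0,0.5],
    [-1,0.16,0.73,0,0,0,0.5],
    [-1,0.16,0.73,0,0,0,0.5],
    [-1,0.16,0.73,0,0,0,0.5],
    [-1,0.16,0.73,0,0,0,0.5]
  ]
}}

```text
time_s: 4.9
ee_pos: [0.5116, -0.2312, 0.1769]
eef_rot: [-3.141, 0.0, 0.71]
force: [0.4, 0.5, -0.1]
grip_width: 0.0004
grip_force: 0.0
```

```bash
python3 - <<'E'
from h import *
o=ctrl.get_obs();print(o["ee_pos"],o["eef_rot"],o["force"])
im,d=ctrl.camera("wrist");cv2.imwrite("pics/w2.png",im[:,:,::-1])
for a in [(30,25,0,.18),(30,25,0,.117),(30,18,0,.117),(30,16,.15,.117),(30,16,.3,.117),(30,16,.45,.117),(30,16,.6,.117),(30,16,.7,.117),(30,16,.8,.117)]: print(a,rel(*fin(*a),o).round(2))
E
```

```text
[ 0.51159183 -0.23117887  0.17690725] [-3.14084773e+00  3.32646186e-04  7.09730586e-01] [ 0.39633     0.52258211 -0.07635769]
(30, 25, 0, 0.18) [ 0.    0.01 -0.06 -0.    0.    0.01]
(30, 25, 0, 0.117) [ 0.    0.01  1.2  -0.    0.    0.01]
(30, 18, 0, 0.117) [-0.14  0.01  1.2  -0.    0.    0.01]
(30, 16, 0.15, 0.117) [-0.27  0.05  1.2  -0.    0.    0.16]
(30, 16, 0.3, 0.117) [-0.37  0.08  1.2  -0.    0.    0.31]
(30, 16, 0.45, 0.117) [-0.47  0.09  1.2  -0.    0.    0.46]
(30, 16, 0.6, 0.117) [-0.57  0.08  1.2  -0.    0.    0.61]
(30, 16, 0.7, 0.117) [-0.64  0.07  1.2  -0.    0.    0.71]
(30, 16, 0.8, 0.117) [-0.7   0.06  1.2  -0.    0.    0.81]
```

View pics/w2.png

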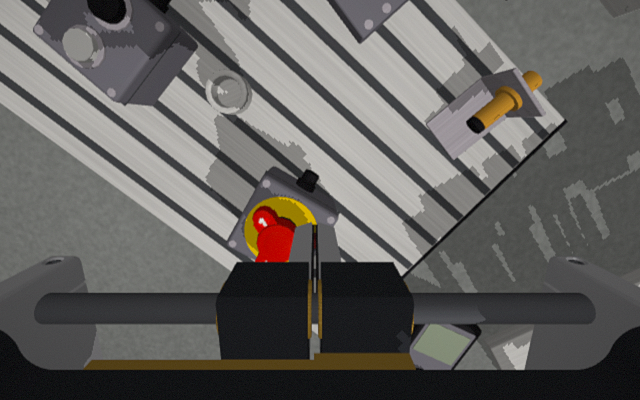

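Emit:
{"method": "move_arm", "body": {
  "targets": [
    [-1,0,0.01,0.4,0,0,0],
    [-1,0,0.01,0.8,0,0,0],
    [-1,0,0.01,1.2,0,0,0],
    [-1,0,0.01,1.2,0,0,0],
    [-1,-0.14,0.01,1.2,0,0,0],
    [-1,-0.14,0.01,1.2,0,0,0]
  ]
}}

```text
time_s: 5.55
ee_pos: [0.5067, -0.2369, 0.1185]
eef_rot: [3.14, -0.001, 0.708]
force: [0.6, -0.3, 0.1]
grip_width: 0.0003
grip_force: 0.2
```

Emit:
{"method": "move_arm", "body": {
  "targets": [
    [-1,-0.05,0.01,0,0,0,0.05],
    [-1,-0.09,0.03,0,0,0,0.1],
    [-1,-0.13,0.04,0,0,0,0.15],
    [-1,-0.16,0.05,0,0,0,0.2],
    [-1,-0.2,0.06,0,0,0,0.25],
    [-1,-0.23,0.07,0,0,0,0.3],
    [-1,-0.26,0.07,0,0,0,0.35],
    [-1,-0.3,0.08,0,0,0,0.4],
    [-1,-0.3,0.08,0,0,0,0.4]
  ]
}}

```text
time_s: 6.45
ee_pos: [0.4984, -0.2494, 0.1185]
eef_rot: [3.14, -0.002, 0.307]
force: [2.3, -0.6, 0.8]
grip_width: 0.0002
grip_force: 1.0
```

Emit:
{"method": "move_arm", "body": {
  "targets": [
    [-1,-0.06,-0.02,0,0,0,0.05],
    [-1,-0.1,-0.05,0,0,0,0.1],
    [-1,-0.13,-0.07,0,0,0,0.15],
    [-1,-0.16,-0.09,0,0,0,0.2],
    [-1,-0.16,-0.09,0,0,0,0.2]
  ]
}}

```text
time_s: 6.95
ee_pos: [0.4918, -0.2495, 0.1204]
eef_rot: [3.134, -0.008, 0.108]
force: [12.7, -12.0, 5.3]
grip_width: 0.0003
grip_force: 8.4
```

```bash
python3 - <<'E'
from h import *
o=ctrl.get_obs();print(o["ee_pos"],o["eef_rot"],o["force"],o["moment"])
im,d=ctrl.camera("wrist");cv2.imwrite("pics/w3.png",im[:,:,::-1])
m=ctrl.cut_out("wrist","estop_top")[0]["region"]
P=world("wrist",d,np.argwhere(m)[:,::-1],o);print(len(P),np.percentile(P[:,2],[50,80,95,99]))
for a in [(30,16,.6,.117),(30,16,.7,.117),(30,16,.8,.117)]: print(a,rel(*fin(*a),o).round(2))
E
```

```text
[ 0.49177617 -0.24945678  0.12040502] [ 3.13426703 -0.00846252  0.10757698] [ 12.7390282  -11.97557122   5.26860303] [-2.09430062e+00 -2.17809377e+00 -9.89005634e-04]
1687 [0.12184869 0.12359133 0.1243916  0.12516073]
(30, 16, 0.6, 0.117) [ 0.01  0.07  0.07  0.01 -0.01  0.01]
(30, 16, 0.7, 0.117) [-0.05  0.1   0.07  0.01 -0.01  0.11]
(30, 16, 0.8, 0.117) [-0.12  0.12  0.07  0.01 -0.01  0.21]
```

View pics/w3.png

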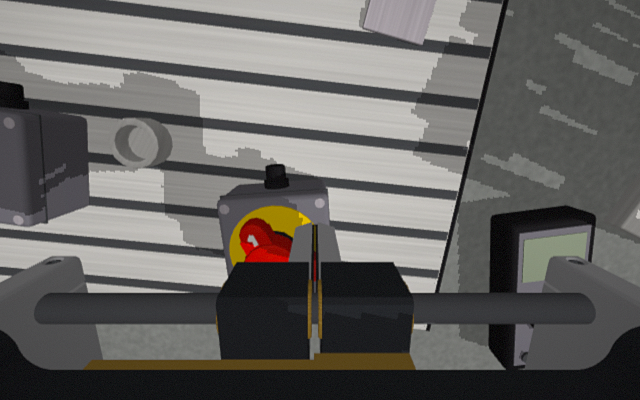

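Emit:
{"method": "move_arm", "body": {
  "targets": [
    [-1,0,0.06,0,0,0,0],
    [-1,0,0.12,0,0,0,0],
    [-1,0,0.14,0,0,0,0]
  ]
}}

```text
time_s: 7.35
ee_pos: [0.4904, -0.2544, 0.1184]
eef_rot: [3.14, -0.002, 0.109]
force: [3.7, 2.0, 2.3]
grip_width: 0.0005
grip_force: 1.6
```

```bash
python3 - <<'E'
from h import *
o=ctrl.get_obs();print(o["ee_pos"],o["eef_rot"],o["force"])
for a in [(30,16,.6,.117),(30,15,.65,.117),(30,15,.7,.117),(30,15,.75,.117),(30,15,.8,.117)]: print(a,rel(*fin(*a),o).round(2))
E
```

```text
[ 0.49042532 -0.25442062  0.11843622] [ 3.14041985e+00 -2.06977656e-03  1.09194127e-01] [3.6936241  1.95823879 2.26229147]
(30, 16, 0.6, 0.117) [ 0.05 -0.02  0.03  0.   -0.    0.01]
(30, 15, 0.65, 0.117) [-0.   -0.01  0.03  0.   -0.    0.06]
(30, 15, 0.7, 0.117) [-0.03  0.    0.03  0.   -0.    0.11]
(30, 15, 0.75, 0.117) [-0.07  0.01  0.03  0.   -0.    0.16]
(30, 15, 0.8, 0.117) [-0.1   0.02  0.03  0.   -0.    0.21]
```

Emit:
{"method": "move_arm", "body": {
  "targets": [
    [-1,-0.06,0.01,0,0,0,0.06],
    [-1,-0.1,0.02,0,0,0,0.11],
    [-1,-0.14,0.03,0,0,0,0.16],
    [-1,-0.14,0.03,0,0,0,0.16]
  ]
}}

```text
time_s: 7.75
ee_pos: [0.4847, -0.2566, 0.1184]
eef_rot: [3.14, -0.005, -0.053]
force: [15.1, -0.2, -3.1]
grip_width: 0.0007
grip_force: 7.3
```

```bash
python3 - <<'E'
from h import *
o=ctrl.get_obs();print(o["ee_pos"],o["eef_rot"],o["force"])
im,d=ctrl.camera("wrist");cv2.imwrite("pics/w4.png",im[:,:,::-1])
m=ctrl.cut_out("wrist","estop_top")[0]["region"]
P=world("wrist",d,np.argwhere(m)[:,::-1],o);print(len(P),np.percentile(P[:,2],[50,80,95,99]))
for a in [(30,15,.7,.117),(30,15,.8,.117)]: print(a,rel(*fin(*a),o).round(2))
E
```

```text
[ 0.48468296 -0.25664791  0.11836019] [ 3.14028181 -0.00537067 -0.0531787 ] [15.06249072 -0.23774023 -3.05121944]
1949 [0.12636548 0.12798554 0.12887125 0.12955227]
(30, 15, 0.7, 0.117) [ 0.08 -0.04  0.03  0.   -0.   -0.06]
(30, 15, 0.8, 0.117) [ 0.02 -0.01  0.03  0.   -0.    0.04]
```

View pics/w4.png

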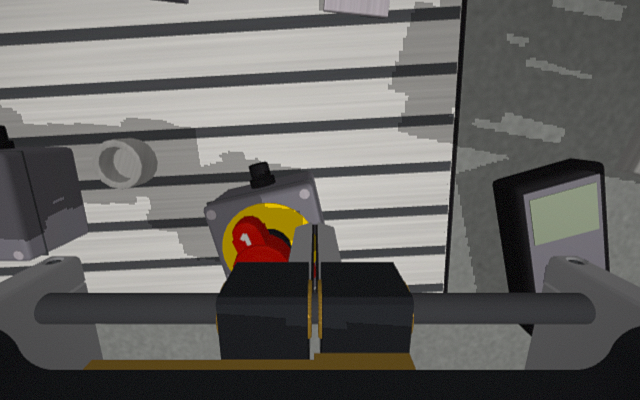

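```bash
python3 - <<'E'
from h import *
o=ctrl.get_obs()
for a in [(31,18,.8),(33,18,.65),(33,20,.5),(33,20,.35),(33,22,.2),(33,24,.05),(33,28,-.1)]: print(a,rel(*fin(*a,.1185),o).round(2))
E
```

```text
(31, 18, 0.8) [ 0.08  0.01 -0.    0.   -0.    0.05]
(33, 18, 0.65) [ 0.17 -0.01 -0.    0.   -0.   -0.1 ]
(33, 20, 0.5) [ 0.3  -0.09 -0.    0.   -0.   -0.25]
(33, 20, 0.35) [ 0.37 -0.18 -0.    0.   -0.   -0.4 ]
(33, 22, 0.2) [ 0.47 -0.3  -0.    0.   -0.   -0.55]
(33, 24, 0.05) [ 0.54 -0.43 -0.    0.   -0.   -0.7 ]
(33, 28, -0.1) [ 0.61 -0.61 -0.    0.   -0.   -0.85]
```

Emit:
{"method": "move_arm", "body": {
  "targets": [
    [-1,0.1,0.02,0,0,0,0],
    [-1,0.22,0.01,0,0,0,-0.1],
    [-1,0.35,-0.07,0,0,0,-0.25],
    [-1,0.43,-0.16,0,0,0,-0.4],
    [-1,0.52,-0.28,0,0,0,-0.55],
    [-1,0.6,-0.41,0,0,0,-0.7],
    [-1,0.67,-0.55,0,0,0,-0.8],
    [-1,0.67,-0.55,0,0,0,-0.8],
    [-1,0.67,-0.55,0,0,0,-0.8]
  ]
}}

```text
time_s: 8.75
ee_pos: [0.5176, -0.2307, 0.1174]
eef_rot: [-3.141, 0.0, 0.745]
force: [1.1, -0.8, 1.0]
grip_width: 0.0002
grip_force: 0.0
```

Emit:
{"method": "move_arm", "body": {
  "targets": [
    [-1,0,0,-0.5,0,0,0],
    [-1,0,0,-1.5,0,0,0],
    [-1,0,0,-2.5,0,0,0],
    [-1,0,0,-3.6,0,0,0],
    [-1,0,0,-3.6,0,0,0],
    [-1,0,0,-3.6,0,0,0]
  ]
}}

```text
time_s: 9.35
ee_pos: [0.5178, -0.2311, 0.2984]
eef_rot: [3.139, -0.001, 0.746]
force: [0.1, 0.3, -1.1]
grip_width: 0.0004
grip_force: 0.0
```

```bash
python3 - <<'E'
from h import *
o=ctrl.get_obs();print(o["ee_pos"],o["eef_rot"],o["force"])
im,d=ctrl.camera("wrist");cv2.imwrite("pics/w5.png",im[:,:,::-1])
for r in ctrl.tip_of("wrist","estop_lobe")[:1]+ctrl.tip_of("wrist","estop_top")[:1]: print(r["score"],world("wrist",d,r["point"],o))
print(rel([.46,.195,.29],1.2))
E
```

```text
[ 0.51777723 -0.23106637  0.2983649 ] [ 3.13940614e+00 -6.06800249e-04  7.45522747e-01] [ 0.05547276  0.2757936  -1.08981393]
0.97 [[ 0.44855721 -0.2327301   0.12587991]]
0.94 [[ 0.4690952  -0.22308829  0.12876052]]
[ 4.941e+00 -7.026e+00  1.230e-01 -3.000e-03  0.000e+00 -4.530e-01]
```

View pics/w5.png

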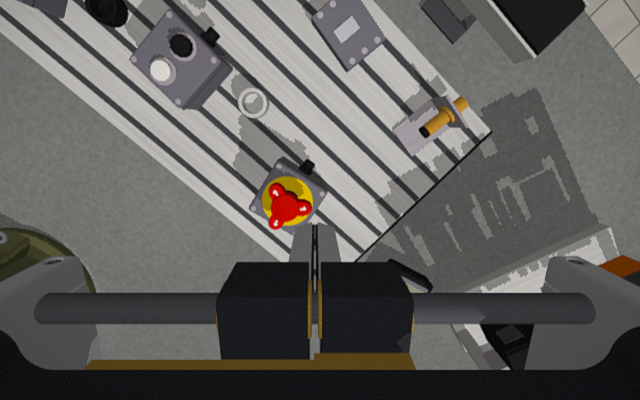

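The mushroom is out again (top at 0.129 m) and its lobes have turned back to where they started. The head shows at about pixel (285, 207). Next is the reset box.

Emit:
{"method": "move_arm", "body": {
  "targets": [
    [-1,4.94,-7.03,0.1,0,0,-0.45],
    [-1,4.94,-7.03,0.1,0,0,-0.45],
    [-1,4.94,-7.03,0.1,0,0,-0.45],
    [-1,4.94,-7.03,0.1,0,0,-0.45],
    [-1,4.94,-7.03,0.1,0,0,-0.45],
    [-1,4.94,-7.03,0.1,0,0,-0.45],
    [-1,4.94,-7.03,0.1,0,0,-0.45],
    [-1,4.94,-7.03,0.1,0,0,-0.45],
    [-1,4.94,-7.03,0.1,0,0,-0.45],
    [-1,4.94,-7.03,0.1,0,0,-0.45],
    [-1,4.94,-7.03,0.1,0,0,-0.45],
    [-1,4.94,-7.03,0.1,0,0,-0.45]
  ]
}}

```text
time_s: 10.7
ee_pos: [0.46, 0.1941, 0.2916]
eef_rot: [-3.141, 0.001, 1.197]
force: [-0.1, -0.6, 0.2]
grip_width: 0.0007
grip_force: 0.0
```

```bash
python3 - <<'E'
from h import *
o=ctrl.get_obs();print(o["ee_pos"],o["eef_rot"],o["force"])
im,d=ctrl.camera("wrist");cv2.imwrite("pics/w6.png",im[:,:,::-1])
for r in ctrl.tip_of("wrist","reset_button_top")[:2]: print(r["score"],r["point"],world("wrist",d,r["point"],o))
r=ctrl.cut_out("wrist","reset_button_top")[0];P=world("wrist",d,np.argwhere(r["region"])[:,::-1],o);P=P[P[:,2]>.098]
c=(P.min(0)+P.max(0))/2;print(r["score"],len(P),P.mean(0),c,np.ptp(P,axis=0));print(rel([c[0],c[1],.13]))
E
```

```text
[0.4599636  0.19414896 0.29164847] [-3.14074736e+00  9.51673597e-04  1.19663939e+00] [-0.07635612 -0.5933601   0.17800668]
0.62 [316.4, 173.5] [[0.46754465 0.20224844 0.10229148]]
0.9 420 [0.47026694 0.20171705 0.10332667] [0.4700697  0.20183239 0.10326636] [0.0287968  0.0288248  0.00455048]
[ 0.216  0.13   3.244 -0.     0.    -0.   ]
```

View pics/w6.png

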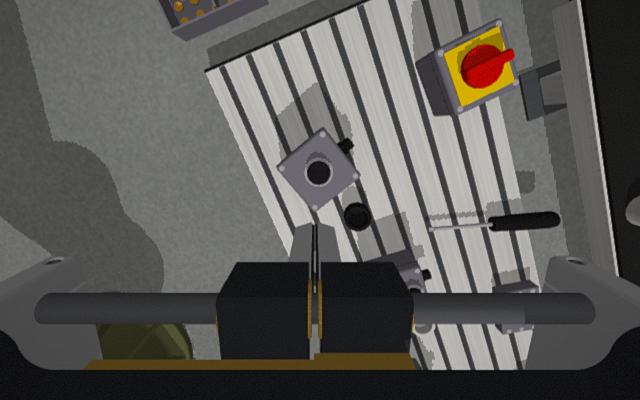

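The reset button, dark and alone on its box, is at about pixel (318, 173), which puts it at (0.470, 0.202) with its top at z 0.103.

Emit:
{"method": "move_arm", "body": {
  "targets": [
    [-1,0.21,0.13,1,0,0,0],
    [-1,0.21,0.13,2,0,0,0],
    [-1,0.21,0.13,3,0,0,0],
    [-1,0.21,0.13,3.4,0,0,0],
    [-1,0.21,0.13,3.5,0,0,0],
    [-1,0.21,0.13,3.56,0,0,0],
    [-1,0.21,0.13,3.61,0,0,0],
    [-1,0.21,0.13,3.64,0,0,0],
    [-1,0.21,0.13,3.64,0,0,0],
    [-1,0.21,0.13,3.64,0,0,0]
  ]
}}

```text
time_s: 11.85
ee_pos: [0.4706, 0.2025, 0.1122]
eef_rot: [3.139, -0.001, 1.198]
force: [-3.8, -3.6, 9.8]
grip_width: 0.0007
grip_force: 5.1
```

Emit:
{"method": "move_arm", "body": {
  "targets": [
    [-1,0,0,0.03,0,0,0],
    [-1,0,0,0.03,0,0,0],
    [-1,0,0,0.03,0,0,0]
  ]
}}

```text
time_s: 12.15
ee_pos: [0.4707, 0.2025, 0.1119]
eef_rot: [3.139, -0.002, 1.198]
force: [-9.9, -6.1, 24.1]
grip_width: 0.0006
grip_force: 12.4
```

Emit:
{"method": "move_arm", "body": {
  "targets": [
    [-1,0,0,-0.3,0,0,0],
    [-1,0,0,-1.2,0,0,0],
    [-1,0,0,-2.2,0,0,0],
    [-1,0,0,-3.2,0,0,0],
    [-1,0,0,-3.5,0,0,0],
    [-1,0,0,-3.5,0,0,0],
    [-1,0,0,-3.5,0,0,0]
  ]
}}

```text
time_s: 12.85
ee_pos: [0.4696, 0.2024, 0.2832]
eef_rot: [-3.141, 0.0, 1.198]
force: [0.6, -0.8, -0.6]
grip_width: 0.0005
grip_force: 0.0
```

```bash
python3 - <<'E'
from h import *
o=ctrl.get_obs();print(o["ee_pos"],o["force"],o["time_s"])
im,d=ctrl.camera("wrist")
r=ctrl.cut_out("wrist","reset_button_top")[0];P=world("wrist",d,np.argwhere(r["region"])[:,::-1],o);print(np.median(P[:,2]))
im,d=ctrl.camera("top")
for r in ctrl.tip_of("top","estop_top")[:1]: print(world("top",d,r["point"]))
E
```

```text
[0.46958963 0.20239106 0.28323542] [ 0.58666471 -0.84348409 -0.59808428] 12.85
0.10318383304578622
[[ 0.46387814 -0.22909118  0.12724288]]
```

The reset button was pressed to its hard stop and came back out, and the mushroom is still out.

```bash
python3 -c "
from station import ctrl
print(ctrl.hand_in())"
```

```text
the job is handed in; nothing more can be done
None
```

I pressed the mushroom button until it latched, turned it clockwise until it sprang out and let it go, then pressed the reset button fully and released it; I handed the job in at about 13 s, and no verdict was shown.

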